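Clamp a glass slab in the thickness gauge with three ratchet clicks

TASK

Load the green glass slab into the thickness gauge: lay it along the narrow steel rail and slide it under the spindle until its end meets the brass stop. Then let go of it and turn the blue ratchet knob clockwise (seen from above) until the spindle bears on the glass and the ratchet slips, give it exactly three clicks, no more, and let go with the spindle still bearing on the glass. Do not disturb the other things on the desk.

Things in the scene. Friction and masses are not known exactly. Their poses are not given: they have to be found in the camera images.
- gauge: Bench thickness gauge, fixed: dark grey cast C-frame. Origin on the desk straight under the spindle and knob axis; x runs along the rail from the open front to the column, z up. Base plate 10 mm thick, x -145 to +95, y -45 to +45 mm. Head x -32 to +80, y -25 to +25, z 80 to 115 mm; on it a round aluminium clutch housing, 60 mm diameter, up to z 135 mm.
- stop_face (a point): Middle of the foot of the brass stop's face, on top of the rail (gauge x +20, z 30 mm); axes as the gauge's. The stop is 22 mm high. The steel rail is 24 mm wide, its top 30 mm above the desk, from x -125 to +25 mm of the gauge. The spindle (steel, 18 mm round foot) comes down on the gauge axis; its foot starts 2 to 9 mm above the top of a slab on the rail.
- knob_grip (a point): Point on the knob's axis in the middle of its gripping band, 160 mm above the desk; axes as the gauge's. Blue knurled knob, 44 mm diameter, z 137 to 179 mm, white line on top; grip it at any angle; it does not rise or sink. Clockwise lowers the spindle against a light even drag (0.15 N m) for an unknown 0.3 to 1.3 rad, until it bears on the slab.
- knob_top (a point): Centre of the knob's top, z 179 mm. Ratchet: once the spindle bears, torque climbs to some 0.4 N m and the ratchet slips. A click is 0.524 rad of turning: torque peaks, falls below the free drag as the tooth is passed (a stiffly held knob lets the spindle back off a little), and on turning on climbs again as the spindle bears in the next notch: let go there. Anticlockwise raises the spindle.
- slab_home (a point): Where the slab's centre belongs: 50 mm in front of (x -50 mm) the spindle axis, on the rail's centre line, 36 mm above the desk; x along the rail towards the stop, z up. The slab then overhangs the rail by 4 mm on each side, and its front part, more than 50 mm in front of the axis, is clear of the head for the gripper.
- slab_mid (a point): Centre of the loose green glass slab, 140 x 32 x 12 mm (x, y, z of its own axes), 0.11 to 0.17 kg; starts lying flat on the desk.
- telltale_pin (a point): Top of the small brass tell-tale pin, 8 mm diameter, in the centre of the knob's top; it stands 3 mm proud (182.00 mm above the desk) and turns with the knob. It creeps up by 0.105 mm for each click that the ratchet has slipped: far too little for these readings or a camera to show, so the clicks must be felt.
- beaker: Glass beaker, 60 mm diameter, 75 mm high, a white plastic spoon in it; origin under its centre. Bystander.
- brass_mass: Brass mass with a knob, 38 mm diameter, 53 mm high; origin under its centre. Bystander.
- alu_bar: Bare aluminium bar, 100 x 28 x 12 mm, another sample, not wanted now; origin under its centre. Bystander.
- calculator: Dark blue desk calculator, 85 x 165 x 14 mm; origin under its centre. Bystander.
- marker: Orange marker with a black cap, 130 mm long, 10 mm thick; origin under its centre. Bystander.
- post_a: Bright blue terminal post, 28 mm diameter, 34 mm high; origin under its centre. Bystander.
- post_b: The same kind of bright blue terminal post. Bystander.

How it is judged:
By the outcome, as a careful person would: the job done as asked, in the order asked, and still so for the second after the job is handed in, with the robot touching nothing.
It also fails if it takes over 72 s, if anything falls off the work surface, if the arm or the gripper's body presses on something with over 40 N, if the wrist force passes 120 N, or if a joint passes its speed limit or range.

ROBOT

A 7-joint arm with a two-finger parallel gripper is mounted at the origin on the work surface. World frame = base frame: x ahead of the robot, y to its left, z up, the work surface at z = 0. Lengths are in m, angles in degrees, forces in N, time in s.
With the tool pointing down it reaches from about 0.425 to 0.875 m from the base axis. Payload 4.7 kg.
Tool frame: the origin (TCP) lies at the very end of the fingers, on their centre line; the grasp point (between the pads) lies 19 mm behind it; z points along the fingers, y is the direction in which the jaws open and shut (so a half turn about z gives the same grasp; the last joint's range is limited). The gripper opens to 87 mm and grips with 3 to 60 N. Pads are 19 mm wide; open, the fingers measure 117 mm over their backs; the gripper's body (75 mm by 190 mm) begins 51 mm behind the grasp point.
Start: joints at [66.583, 18.392, -4.016, 83.108, 1.295, 78.541, -3.26], TCP at [0.267, -0.593, 0.223] pointing down, gripper open.
Joint ranges: [-163.93, 163.93], [-17.29, 119.83], [-79.2, 71.16], [3.27, 140.29], [-89.18, 269.18], [5.43, 117.66], [-154.24, 154.24]. Speed limits (degrees/s): [147.25, 147.25, 180, 180, 180, 180, 180].

INTERFACE

Orientations are given as [roll, pitch, yaw] about the fixed x, y, z axes, in that order (R = Rz(yaw) Ry(pitch) Rx(roll)).
In Python, from cell import * gives the robot as it stands.
- The arm moves only by the tool arm_command, never from a script. Its argument "targets" is a list that holds one entry, the list of rows, each a list of 7 numbers: the shift along the tool's x, y, z in m, then the turn, a rotation vector about the tool's x, y, z in degrees, then the gripper's target within -1 to 1 (shut at 1, half-way at 0, fully open at -1). In form: [[[tx, ty, tz, rx, ry, rz, claw], ...]]. A call has 1 to 10 rows; each row is the pose to reach, as a shift and turn from the pose commanded when the call began, along the tool's axes at that moment; what a row does not reach only later rows make up. A row lasts 1/10 s, in which the tool goes at most 50 mm and 8.59 degrees, less where a joint would pass 70% of its speed; a pose out of reach is approached as far as the arm can. A call with a gripper value outside its range is refused whole. The fingers move at their own pace and stop on an object; "newtons" is the grip in N (left out, the last holds). Time passes only in rows, so rows that repeat a pose let the fingers close. It gives the time, the measured TCP pose, the force and the opening at its end, in the units of the state.
- get_obs(): the state, without advancing time (a new reading comes with each control period).
- read_camera(name): name is "scene" or "top" or "wrist"; returns a dict with "img" (420x560x3 uint8, red, green, blue), "z_map" (420x560 float32, m along the optical axis (not along the pixel's ray), 0 where there is no reading), "K" (3x3 intrinsics, pixels), "D" ([k1, k2, p1, p2, k3] as OpenCV has them; the pictures are not rectified), "origin" and "attitude" of the camera in the world. Camera axes: x right, y down, z forward; pixel columns grow to the right and rows downward; lengths in m; the calibration is good to about 2 mm. A picture is of the moment at which its call begins.
- sign_off(): hands the job in, once; it reports no verdict.
Trained networks look in the newest picture that a camera, given by its name, has taken for a name from the list of things; names that differ only in an ending like _2 or _b are one class to them, and where a whole thing is asked for, a point or a joint stands for the part that bears it (a point fixed in the world has none). Each returns a list of dicts, best first, with "conf" (0 to 1); they miss things now and then, are a little off and sometimes report something else, mostly with a low value. They report only what shows in the picture. A call takes as long as a camera call.
- search_frame(thing, camera): "position" ([column, row] in pixels, amid what is visible of it).
The state is a dict: "time_s": time; "qpos": joint angles; "joint_velocities": joint speeds; "effort": joint torques, N m; "tool_pos": TCP position; "tool_rot": TCP orientation; "force": force on the tool from outside, world axes, zero at the start; "wrist_torque": the same for the moment, N m; "grip_width": finger opening in m.
Only numpy, scipy, OpenCV 4.12 (cv2) and the standard library are available. Lean on these libraries where they do the work, as an engineer would, in place of code of your own. Each camera call takes 0.05 s, during which the arm holds its last target.

## Working session

There is one attempt and no reset: what is moved stays moved. The work goes in short steps, Python scripts to look and compute and a tool call to move; the robot and the scene stay as the last step left them, time stands still between calls to the robot, and variables do not carry over. Pictures are saved under pics/ and viewed, and the job is handed in when it is done.

Besides the shell and the picture viewer there is one more tool, called after "Emit:" in YAML: its name, and indented under it one key for each argument. arm_command: Moves the arm, as the interface text tells. Its arguments: {"type":"object","properties":{"targets":{"type":"array","items":{"type":"array","items":{"type":"array","items":{"type":"number"}}}},"newtons":{"type":"number"}},"required":["targets"]}

```bash
ls; mkdir -p pics; python3 - <<'E'
from cell import *
import cv2, numpy as np, pickle
print(get_obs())
for n in ("scene","top","wrist"):
    c=read_camera(n); pickle.dump(c,open(f"/tmp/{n}0.pkl","wb"))
    cv2.imwrite(f"pics/{n}0.png",c["img"][:,:,::-1]); print(n,c["K"],c["D"],c["origin"],c["attitude"])
for n in ("scene","top"):
  for t in ("gauge","slab_mid","knob_top","stop_face","alu_bar"):
    print(n,t,search_frame(t,n)[:3])
print(get_obs()["time_s"])
E
```

```text
pics
{'time_s': 0.0, 'qpos': array([66.58477671, 18.43969667, -4.01577268, 83.17481243,  1.2950865 ,
       78.54037799, -3.26034028]), 'joint_velocities': array([-0.04522689, -0.07654507, -0.00837299, -0.09705332, -0.11903885,
        0.00593455, -0.08661266]), 'effort': array([ 4.92234194e-04, -4.91289997e+01, -4.03542425e-01, -3.12525916e+01,
       -6.38807681e-02,  4.39524197e-02,  1.84379073e-04]), 'tool_pos': array([ 0.26641802, -0.59228768,  0.22145511]), 'tool_rot': array([-1.79890362e+02,  5.73530133e-03,  2.42248823e+01]), 'force': array([0.08870334, 0.69531086, 0.59841348]), 'wrist_torque': array([ 0.00596079, -0.00919417,  0.00687536]), 'grip_width': 0.087279903823955}
scene [[468.54767851   0.         283.52505223]
 [  0.         468.54767851 212.19703137]
 [  0.           0.           1.        ]] [-0.00090541  0.          0.          0.          0.        ] [1.2368078  0.22481698 1.0471889 ] [-141.6416966     0.19319322  107.56624699]
top [[431.85778616   0.         274.97601073]
 [  0.         431.85778616 205.2018023 ]
 [  0.           0.           1.        ]] [-0.
[... 445 characters left out ...]
tion': [317.8, 268.3], 'conf': 0.72}, {'position': [224.1, 209.3], 'conf': 0.63}]
scene slab_mid [{'position': [226.1, 205.8], 'conf': 0.88}]
scene knob_top [{'position': [319.8, 269.8], 'conf': 0.94}]
scene stop_face [{'position': [317.4, 271.2], 'conf': 0.73}]
scene alu_bar [{'position': [179.3, 281.2], 'conf': 0.9}, {'position': [123.9, 213.2], 'conf': 0.62}]
top gauge [{'position': [243.2, 196.0], 'conf': 0.69}]
top slab_mid [{'position': [328.0, 218.8], 'conf': 0.84}]
top knob_top [{'position': [239.6, 194.0], 'conf': 0.72}, {'position': [148.1, 222.9], 'conf': 0.41}]
top stop_face [{'position': [242.1, 194.2], 'conf': 0.63}]
top alu_bar [{'position': [331.8, 156.9], 'conf': 0.78}]
0.65
```

View pics/scene0.png

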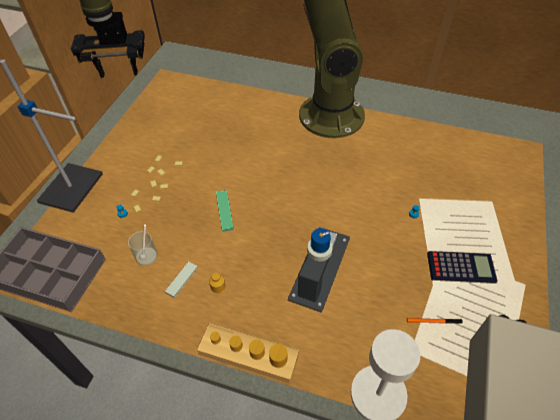

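View pics/top0.png

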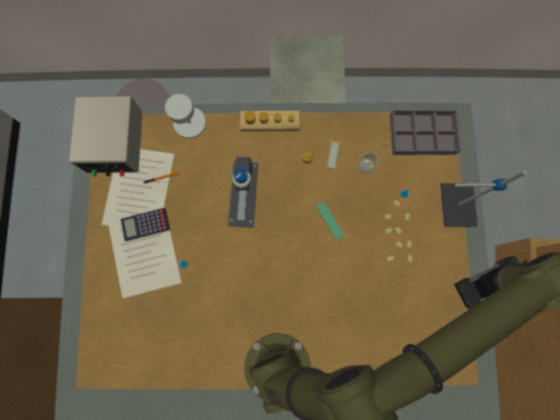

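The scene shows the slab at (225,210) and the gauge knob at (320,240), with the column at the far side from the robot. In the top view the slab is at (330,220) and the knob at (241,176), and the rail's open front points at the robot.

```bash
cat > h.py <<'E'
import cv2, numpy as np, pickle
from scipy.spatial.transform import Rotation as R
def cloud(c):
    """world xyz for every pixel (HxWx3), nan where no depth"""
    h,w=c["z_map"].shape
    u,v=np.meshgrid(np.arange(w),np.arange(h))
    p=np.stack([u,v],-1).reshape(-1,1,2).astype(np.float64)
    n=cv2.undistortPoints(p,c["K"],np.array(c["D"])).reshape(h,w,2)
    z=c["z_map"].astype(float).copy(); z[z==0]=np.nan
    P=np.dstack([n[...,0]*z,n[...,1]*z,z])
    M=R.from_euler("xyz",c["attitude"],degrees=True).as_matrix()
    return P@M.T+np.array(c["origin"])
def proj(c,pts):
    M=R.from_euler("xyz",c["attitude"],degrees=True).as_matrix()
    q=(np.atleast_2d(pts)-np.array(c["origin"]))@M
    return cv2.projectPoints(q.reshape(-1,1,3),np.zeros(3),np.zeros(3),c["K"],np.array(c["D"]))[0].reshape(-1,2)
def rect(xy):
    (c,s,a)=cv2.minAreaRect((xy*1000).astype(np.float32))
    b=cv2.boxPoints((c,s,a)); e=b[1]-b[0]; f=b[2]-b[1]
    if np.hypot(*f)>np.hypot(*e): e=f
    return np.array(c)/1000,s,np.degrees(np.arctan2(e[1],e[0]))
E
python3 - <<'E'
from h import *
for n in ("scene","top"):
    c=pickle.load(open(f"/tmp/{n}0.pkl","rb")); W=cloud(c); hsv=cv2.cvtColor(c["img"],cv2.COLOR_RGB2HSV)
    H,S,V=[hsv[...,i].astype(int) for i in range(3)]
    desk=W[...,2]; print(n,"desk z",np.nanmedian(desk[(np.abs(W[...,0]-.5)<.1)&(np.abs(W[...,1]+.0)<.3)]))
    m=(H>60)&(H<90)&(S>90)&(np.abs(W[...,1])<.4)&(W[...,0]>.3)
    k,l,st,ce=cv2.connectedComponentsWithStats(m.astype(np.uint8)); i=1+np.argmax(st[1:,4]); mm=l==i
    p=W[mm]; p=p[~np.isnan(p[:,0])]
    print("slab",st[i],rect(p[:,:2]),np.median(p[:,2]))
    m=(H>98)&(H<118)&(S>150)&(W[...,2]>.1)&(np.abs(W[...,1])<.3)&(W[...,0]>.3)
    p=W[m]; t=p[p[:,2]>.17]; print("knob",len(p),np.median(p[:,2]),np.median(t,0),t.min(0),t.max(0))
    # base plate: z 0.005..0.016
    ctr=np.median(t,0)
    near=(np.hypot(W[...,0]-ctr[0],W[...,1]-ctr[1])<.2)
    b=near&(V<110)&(S<110)&(W[...,2]<.03)&(W[...,2]>0.0)
    k,l,st,ce=cv2.connectedComponentsWithStats(b.astype(np.uint8)); i=1+np.argmax(st[1:,4]); p=W[l==i]
    print("base",st[i],rect(p[:,:2]),np.median(p[:,2]))
    r=near&(S<60)&(W[...,2]<.04)&(W[...,2]>.022)
    k,l,st,ce=cv2.connectedComponentsWithStats(r.astype(np.uint8)); i=1+np.argmax(st[1:,4]); p=W[l==i]
    print("rail",st[i],rect(p[:,:2]),np.median(p[:,2]))
    x,y,w=(200,140,80) if n=="top" else (270,210,100)
    cv2.imwrite(f"pics/{n}0z.png",cv2.resize(c["img"][y:y+w+20,x:x+w],None,fx=5,fy=5)[:,:,::-1])
E
```

```text
scene desk z 0.0005104741005987901
slab [217 191  16  40 411] (array([ 0.49701489, -0.19018973]), (141.3252410888672, 29.88533592224121), np.float32(29.620422)) 0.011620685746973392
knob 333 0.1769281822349923 [0.62795296 0.11442603 0.17810241] [0.59961979 0.09526425 0.17006804] [0.64521584 0.13632148 0.18251144]
base [ 288  233   62   79 1171] (array([0.59639142, 0.11697131]), (89.43753814697266, 240.47866821289062), np.float32(-4.0650854)) 0.009587640728187852
rail [298 289  23  12  80] (array([0.69583679, 0.11734112]), (25.288602828979492, 55.08319854736328), np.float32(-63.23778)) 0.031064956699933477
top desk z 0.0009561446877525137
slab [318 204  24  34 231] (array([ 0.49431329, -0.19077113]), (129.0844268798828, 24.34842300415039), np.float32(29.047468)) 0.011712997594500063
knob 99 0.17781432182048973 [0.61970013 0.11083054 0.17793524] [0.59753365 0.09776628 0.17050166] [0.64011466 0.1333574  0.18580716]
base [228 162  30  66 924] (array([0.59498059, 0.11667406]), (91.3873291015625, 242.2869415283203), np.float32(-4.270902)) 0.009335388033208214
rail [237 191   9  30 210] (array([0.54680634, 0.12130564]), (24.250871658325195, 106.6746597290039), np.float32(-3.726262)) 0.028698365681344762
```

```bash
cat > mv.py <<'E'
# helper: from tracked commanded pose -> target (x,y,z,yaw): tool-frame shift and rz (total yaw change given explicitly)
import numpy as np, json,sys
from scipy.spatial.transform import Rotation as R
def shift(cur,tgt):
    Rc=R.from_euler("xyz",[180,0,cur[3]],degrees=True)
    d=Rc.inv().apply(np.array(tgt[:3])-np.array(cur[:3]))
    return np.round(d,4), round(-(tgt[3]-cur[3]),2)
if __name__=="__main__":
    a=[float(v) for v in sys.argv[1:9]]
    print(shift(a[:4],a[4:]), "dist",np.linalg.norm(np.array(a[4:7])-a[:3]))
E
python3 mv.py 0.267 -0.593 0.223 24.22 0.466 -0.2077 0.25 104.22
```

```text
(array([ 0.3395, -0.2697, -0.027 ]), -80.0) dist 0.4344952128620061
```

Emit:
arm_command:
  targets:
    - [[0.03,-0.02,-0.027,0,0,-8,-1],[0.07,-0.055,-0.027,0,0,-16,-1],[0.11,-0.085,-0.027,0,0,-24,-1],[0.145,-0.115,-0.027,0,0,-32,-1],[0.18,-0.145,-0.027,0,0,-40,-1],[0.215,-0.175,-0.027,0,0,-48,-1],[0.25,-0.2,-0.027,0,0,-56,-1],[0.285,-0.225,-0.027,0,0,-64,-1],[0.32,-0.25,-0.027,0,0,-72,-1],[0.34,-0.27,-0.027,0,0,-80,-1]]

```text
time_s: 1.65
tool_pos: [0.4677, -0.2036, 0.25]
tool_rot: [179.9, 0.0, 104.8]
force: [0.6, -0.0, -0.7]
grip_width: 0.0872
```

```bash
python3 -c "
from cell import *
o=get_obs();print(o['time_s'],o['qpos'].round(1),o['tool_pos'],o['tool_rot'])"
```

```text
1.65 [ 47.4   1.7 -27.2  99.5   0.7  78.9  34.8] [ 0.46772131 -0.20357755  0.2499716 ] [1.79914231e+02 1.70063073e-03 1.04763509e+02]
```

Emit:
arm_command:
  targets:
    - [[0,0,0,0,0,-8,-1],[0,0,0,0,0,-16,-1],[0,0,0,0,0,-24,-1],[0,0,0,0,0,-32,-1],[0,0,0,0,0,-40,-1],[0,0,0,0,0,-48,-1],[0,0,0,0,0,-56,-1],[0,0,0,0,0,-64,-1],[0,0,0,0,0,-72,-1],[0,0,0,0,0,-80,-1]]

```text
time_s: 2.65
tool_pos: [0.466, -0.2071, 0.2497]
tool_rot: [-180.0, 0.0, -175.4]
force: [0.3, -0.0, 0.3]
grip_width: 0.0869
```

Emit:
arm_command:
  targets:
    - [[0,0,0,0,0,-8,-1],[0,0,0,0,0,-16,-1],[0,0,0,0,0,-24,-1],[0,0,0,0,0,-25.3,-1],[0,0,0,0,0,-25.3,-1]]

```text
time_s: 3.15
tool_pos: [0.466, -0.2071, 0.2497]
tool_rot: [-180.0, 0.0, -150.6]
force: [0.1, 0.3, 0.9]
grip_width: 0.0871
```

```bash
python3 - <<'E'
from cell import *
from h import *
o=get_obs();print(o['time_s'],o['qpos'].round(1),o['tool_pos'],o['tool_rot'])
c=read_camera("wrist"); pickle.dump(c,open("/tmp/w1.pkl","wb")); cv2.imwrite("pics/w1.png",c["img"][:,:,::-1])
W=cloud(c); hsv=cv2.cvtColor(c["img"],cv2.COLOR_RGB2HSV)
H,S,V=[hsv[...,i].astype(int) for i in range(3)]
m=(H>60)&(H<90)&(S>90)
k,l,st,ce=cv2.connectedComponentsWithStats(m.astype(np.uint8)); i=1+np.argmax(st[1:,4]); p=W[(l==i)&(W[...,2]>.008)]
print(st[i],rect(p[:,:2]),np.median(p[:,2]))
E
```

```text
3.15 [ 49.2   1.8 -28.6  99.5   0.9  78.9 139.8] [ 0.46596123 -0.20705941  0.24966041] [-1.79984207e+02  8.63968393e-04 -1.50617010e+02]
[164 278   2   3   3] (array([ 0.47934888, -0.25602795]), (0.5549606680870056, 0.0906369611620903), np.float32(20.868757)) 0.2796247377239681
```

View pics/w1.png

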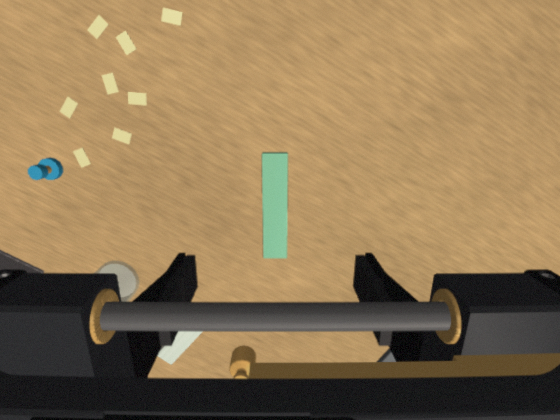

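The slab lies fully in view at (275,205), rows 153–258, aligned with the tool and centred between the fingers.

```bash
python3 - <<'E'
from h import *
c=pickle.load(open("/tmp/w1.pkl","rb"))
W=cloud(c); hsv=cv2.cvtColor(c["img"],cv2.COLOR_RGB2HSV); print(hsv[205,275],W[205,275])
H,S,V=[hsv[...,i].astype(int) for i in range(3)]
m=(H>60)&(H<90)&(S>50)
k,l,st,ce=cv2.connectedComponentsWithStats(m.astype(np.uint8)); i=1+np.argmax(st[1:,4]); p=W[(l==i)&(W[...,2]>.006)&(W[...,2]<.02)]
print(st[i],rect(p[:,:2]),np.median(p[:,2]))
s=R.from_euler("xyz",c["attitude"],degrees=True).as_matrix();print(c["origin"])
E
```

```text
[ 70  80 195] [ 0.49000306 -0.19253638  0.01277468]
[ 262  153   25  105 2483] (array([ 0.49404276, -0.1913587 ]), (138.787353515625, 30.053016662597656), np.float32(30.00926)) 0.01141463306722118
[ 0.39160864 -0.24758007  0.4111852 ]
```

Emit:
arm_command:
  targets:
    - [[0.002,0,0.04,0,0,-0.4,-1],[0.002,0,0.08,0,0,-0.4,-1],[0.002,0,0.12,0,0,-0.4,-1],[0.002,0,0.16,0,0,-0.4,-1],[0.002,0,0.19,0,0,-0.4,-1],[0.002,0,0.21,0,0,-0.4,-1],[0.002,0,0.225,0,0,-0.4,-1],[0.002,0,0.237,0,0,-0.4,-1],[0.002,0,0.245,0,0,-0.4,-1],[0.002,0,0.247,0,0,-0.4,-1]]

```text
time_s: 4.2
tool_pos: [0.4642, -0.2081, 0.0022]
tool_rot: [180.0, -0.0, -150.1]
force: [-0.3, 0.7, 0.4]
grip_width: 0.087
```

Emit:
arm_command:
  targets:
    - [[0,0,0,0,0,0,0],[0,0,0,0,0,0,0.2],[0,0,0,0,0,0,0.4],[0,0,0,0,0,0,1],[0,0,0,0,0,0,1],[0,0,0,0,0,0,1],[0,0,0,0,0,0,1],[0,0,0,0,0,0,1]]
  newtons: 40

```text
time_s: 5.0
tool_pos: [0.4643, -0.2081, 0.0026]
tool_rot: [-180.0, 0.0, -150.1]
force: [-0.2, 0.6, 0.4]
grip_width: 0.0316
```

Emit:
arm_command:
  targets:
    - [[0,0,-0.01,0,0,0,1],[0,0,-0.025,0,0,0,1],[0,0,-0.045,0,0,0,1],[0,0,-0.065,0,0,0,1],[0,0,-0.085,0,0,0,1],[0,0,-0.1,0,0,0,1],[0,0,-0.107,0,0,0,1]]

```text
time_s: 5.7
tool_pos: [0.4654, -0.2085, 0.1123]
tool_rot: [-179.8, 0.1, -150.1]
force: [0.3, 0.9, -1.0]
grip_width: 0.0316
```

```bash
python3 - <<'E'
from cell import *
from h import *
o=get_obs();print(o['time_s'],o['qpos'].round(1),o['tool_pos'],o['tool_rot'],o['force'],o['wrist_torque'],o['grip_width'])
c=read_camera("wrist"); pickle.dump(c,open("/tmp/w2.pkl","wb")); cv2.imwrite("pics/w2.png",c["img"][:,:,::-1])
c=read_camera("scene"); pickle.dump(c,open("/tmp/s2.pkl","wb")); cv2.imwrite("pics/s2.png",cv2.resize(c["img"][120:320,120:400],None,fx=2.5,fy=2.5)[:,:,::-1])
E
python3 mv.py 0.4642 -0.2081 0.11 209.9 0.4909 0.1243 0.11 175.9
```

```text
5.7 [ 48.4   7.9 -29.1 109.9   4.4  63.  137.5] [ 0.46536452 -0.20847232  0.11229758] [-1.79800903e+02  9.71742525e-02 -1.50067547e+02] [ 0.3312818   0.94441233 -1.04512221] [ 0.06157249 -0.07204741  0.02389199] 0.03164040296031865
(array([-0.1888,  0.2748,  0.    ]), 34.0) dist 0.3334706133979425
```

View pics/w2.png

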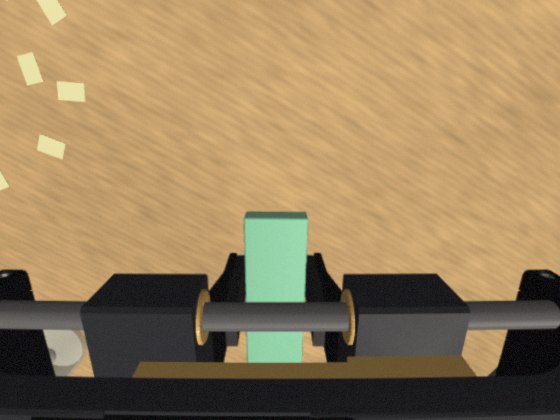

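View pics/s2.png

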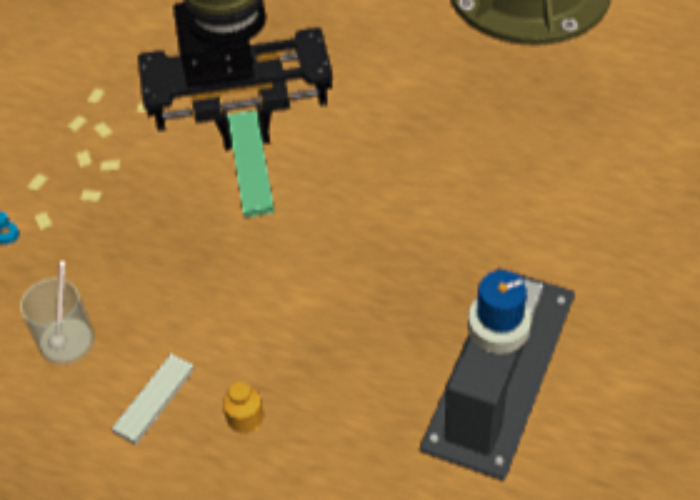

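The wrist view shows the slab squarely between the pads, its camera-side end at row 212. In the scene crop it hangs level-looking from the gripper, with the gauge at (500,370) clear.

```bash
python3 - <<'E'
from h import *
for f in ("w2","s2"):
    c=pickle.load(open(f"/tmp/{f}.pkl","rb"))
    W=cloud(c); hsv=cv2.cvtColor(c["img"],cv2.COLOR_RGB2HSV)
    H,S,V=[hsv[...,i].astype(int) for i in range(3)]
    m=(H>60)&(H<90)&(S>50)&(W[...,2]>.06)&(W[...,2]<.2)
    m=cv2.erode(m.astype(np.uint8),np.ones((3,3)))
    k,l,st,ce=cv2.connectedComponentsWithStats(m); i=1+np.argmax(st[1:,4]); p=W[l==i]
    u=np.array([np.cos(np.radians(29.9)),np.sin(np.radians(29.9))]); s=(p[:,:2]-np.array([.4654,-.2085]))@u; n=(p[:,:2]-np.array([.4654,-.2085]))@np.array([-u[1],u[0]])
    a=np.polyfit(s,p[:,2],1); print(f,len(p),a,"range",s.min(),s.max(),"lat",n.min(),n.max(),rect(p[:,:2]))
E
```

```text
w2 5097 [0.01428041 0.12107351] range -0.035410259531929625 0.01293798038369891 lat -0.014505881832734999 0.017639073800322626 (array([ 0.45490295, -0.2126741 ]), (48.234580993652344, 32.069297790527344), np.float32(29.070366))
s2 357 [-0.00168402  0.12156228] range -0.03066929091349721 0.10811606866102318 lat -0.014286613628040665 0.01437466168462403 (array([ 0.49861386, -0.18868904]), (138.92123413085938, 28.56757354736328), np.float32(30.60318))
```

Emit:
arm_command:
  targets:
    - [[-0.01,0.014,-0.01,0,0,2,1],[-0.025,0.036,-0.01,0,0,5,1],[-0.047,0.068,-0.01,0,0,9,1],[-0.071,0.103,-0.01,0,0,13,1],[-0.095,0.138,-0.01,0,0,17,1],[-0.119,0.173,-0.01,0,0,21,1],[-0.143,0.208,-0.01,0,0,25,1],[-0.164,0.239,-0.01,0,0,29,1],[-0.18,0.262,-0.01,0,0,32,1],[-0.189,0.275,-0.01,0,0,34,1]]

```text
time_s: 6.8
tool_pos: [0.4855, 0.1246, 0.1172]
tool_rot: [-179.7, -0.7, 175.9]
force: [-9.4, -5.3, 0.7]
grip_width: 0.0314
```

Emit:
arm_command:
  targets:
    - [[0,0,0,0,0,0,1],[0,0,0,0,0,0,1]]

```text
time_s: 7.0
tool_pos: [0.4857, 0.1262, 0.1174]
tool_rot: [-180.0, -0.6, 176.1]
force: [-8.4, 1.9, -0.6]
grip_width: 0.0316
```

```bash
python3 - <<'E'
from cell import *
from h import *
o=get_obs();print(o['time_s'],o['qpos'].round(1),o['tool_pos'],o['tool_rot'],o['force'],o['wrist_torque'],o['grip_width'])
for n in ("top","scene","wrist"):
    c=read_camera(n); pickle.dump(c,open(f"/tmp/{n}3.pkl","wb"))
    x,y,w,hh,k=dict(top=(180,130,130,130,4),scene=(240,180,140,140,4),wrist=(0,0,560,420,1))[n]
    cv2.imwrite(f"pics/{n}3.png",cv2.resize(c["img"][y:y+hh,x:x+w],None,fx=k,fy=k)[:,:,::-1])
E
```

```text
7.0 [ 23.4   9.  -43.7 109.6   6.6  64.6  63.3] [0.48574236 0.1261926  0.11735018] [-179.96611711   -0.60975323  176.09212219] [-8.44956422  1.89938178 -0.56016079] [0.65996381 1.70352091 0.16961943] 0.03158175660529804
```

View pics/scene3.png

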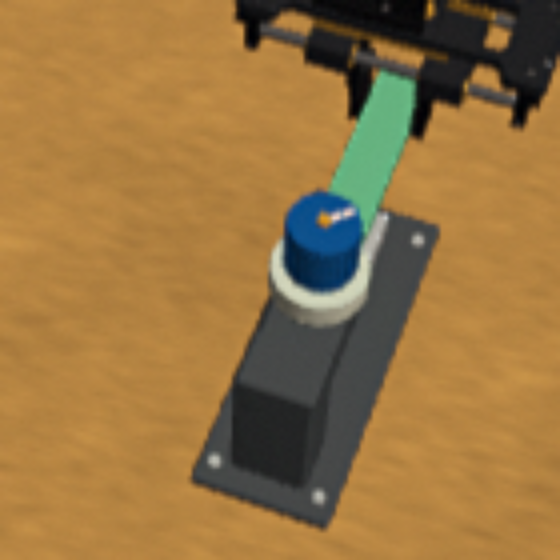

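View pics/top3.png

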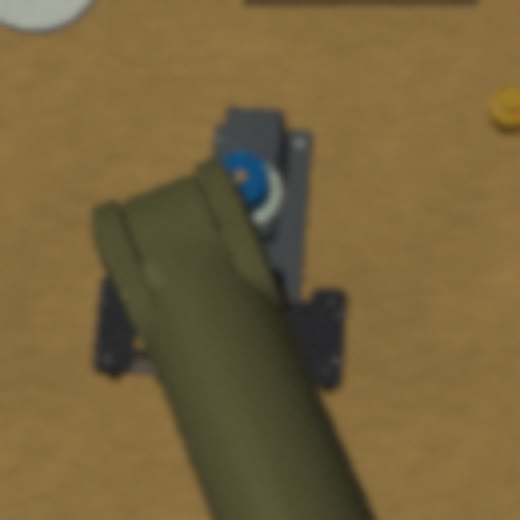

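View pics/wrist3.png

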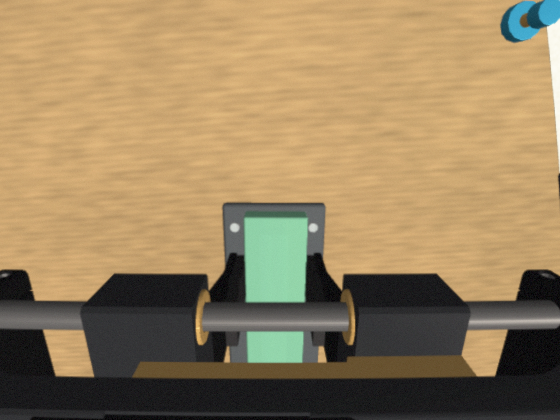

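The scene view shows the slab's leading end against the clutch housing (320,290): 8 N on x. I came in too far at this height. I back off straight along the rail.

Emit:
arm_command:
  targets:
    - [[0.01,0,0,0,0,0,1],[0.025,0,0,0,0,0,1],[0.03,0,0,0,0,0,1],[0.03,0,0,0,0,0,1]]

```text
time_s: 7.55
tool_pos: [0.4603, 0.1264, 0.1194]
tool_rot: [-179.9, 0.0, 175.9]
force: [-0.6, -0.6, -1.2]
grip_width: 0.0313
```

```bash
cat > look.py <<'E'
import sys
from cell import *
from h import *
def slab(c,zlo,zhi,name):
    W=cloud(c); hsv=cv2.cvtColor(c["img"],cv2.COLOR_RGB2HSV)
    H,S,V=[hsv[...,i].astype(int) for i in range(3)]
    m=((H>60)&(H<90)&(S>50)&(W[...,2]>zlo)&(W[...,2]<zhi)).astype(np.uint8)
    k,l,st,ce=cv2.connectedComponentsWithStats(m); i=1+np.argmax(st[1:,4]); p=W[l==i]
    me=cv2.erode((l==i).astype(np.uint8),np.ones((3,3)))>0; q=W[me]
    g=np.array([.6206,.115]); a=np.radians(-4.1); u=np.array([np.cos(a),np.sin(a)]); n=np.array([-u[1],u[0]])
    s=(p[:,:2]-g)@u; t=(p[:,:2]-g)@n
    f=np.linalg.lstsq(np.c_[(q[:,:2]-g)@u,(q[:,:2]-g)@n,np.ones(len(q))],q[:,2],rcond=None)[0]
    print(name,len(p),"gauge x %.4f..%.4f y %.4f..%.4f"%(s.min(),s.max(),t.min(),t.max()),"plane",f.round(4),"zmed",np.median(q[:,2]).round(4),rect(p[:,:2]))
if __name__=="__main__":
    o=get_obs();print(o['time_s'],o['qpos'].round(1),o['tool_pos'],o['tool_rot'],o['force'],o['wrist_torque'],o['grip_width'])
    tag=sys.argv[1]; zlo,zhi=float(sys.argv[2]),float(sys.argv[3])
    for n in sys.argv[4:]:
        c=read_camera(n); pickle.dump(c,open(f"/tmp/{n}{tag}.pkl","wb"))
        x,y,w,hh,k=dict(top=(180,130,130,130,4),scene=(240,180,140,140,4),wrist=(0,0,560,420,1))[n]
        cv2.imwrite(f"pics/{n}{tag}.png",cv2.resize(c["img"][y:y+hh,x:x+w],None,fx=k,fy=k)[:,:,::-1])
        slab(c,zlo,zhi,n)
E
python3 look.py 4 .08 .15 scene wrist
```

```text
7.55 [ 24.5   4.6 -44.3 113.    3.7  63.7  64.6] [0.46034304 0.12637556 0.11937721] [-1.79937107e+02  2.06938705e-02  1.75931617e+02] [-0.56232582 -0.62279475 -1.23076808] [ 0.05425416 -0.09732798  0.03286809] 0.03132174971134124
scene 525 gauge x -0.1914..-0.0536 y -0.0175..0.0182 plane [-0.0033  0.0163  0.1278] zmed 0.1282 (array([0.49815143, 0.12314151]), (35.687843322753906, 137.27442932128906), np.float32(-6.142685))
wrist 5533 gauge x -0.1957..-0.1472 y -0.0171..0.0178 plane [ 0.0119 -0.0066  0.1303] zmed 0.1284 (array([0.44941473, 0.1276497 ]), (34.88664627075195, 48.56430435180664), np.float32(-3.1850963))
```

View pics/scene4.png

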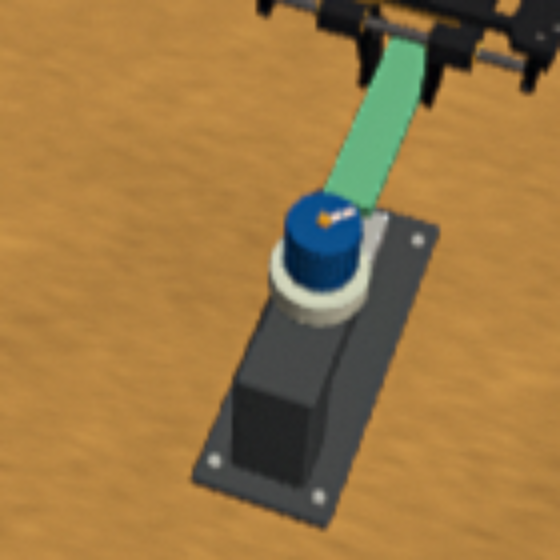

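View pics/wrist4.png

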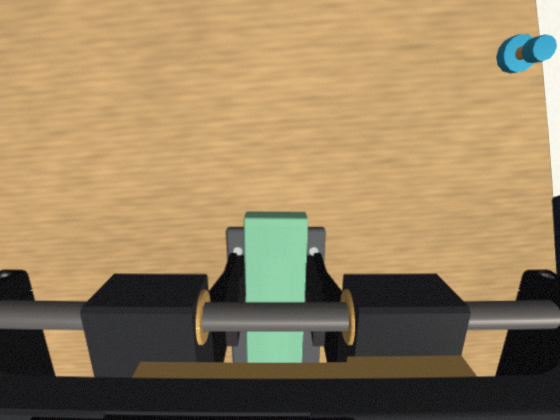

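Emit:
arm_command:
  targets:
    - [[-0.005,0,0.005,0,0,0,1],[-0.012,0,0.015,0,0,0,1],[-0.015,0,0.03,0,0,0,1],[-0.015,0,0.045,0,0,0,1],[-0.015,0,0.06,0,0,0,1],[-0.015,0,0.07,0,0,0,1],[-0.015,0,0.078,0,0,0,1],[-0.015,0,0.082,0,0,0,1],[-0.015,0,0.082,0,0,0,1]]

```text
time_s: 8.55
tool_pos: [0.4756, 0.1257, 0.0371]
tool_rot: [-180.0, -0.0, 175.9]
force: [-0.4, 0.0, -2.1]
grip_width: 0.0315
```

```bash
python3 look.py 5 .03 .07 scene wrist
```

```text
8.55 [ 21.5  14.  -42.8 115.4  11.6  54.8  58.7] [0.47558073 0.12567451 0.03711434] [-1.79992854e+02 -4.01068758e-02  1.75938719e+02] [-0.39992639  0.02208498 -2.10570186] [ 0.11732193 -0.07511621 -0.0579381 ] 0.03149402526424497
scene 261 gauge x -0.1699..-0.0744 y -0.0175..0.0189 plane [-0.0049 -0.0176  0.0457] zmed 0.0464 (array([0.49830457, 0.12356501]), (36.205528259277344, 94.61895751953125), np.float32(-7.317211))
wrist 5515 gauge x -0.1807..-0.1324 y -0.0166..0.0179 plane [ 0.013  -0.0035  0.0483] zmed 0.0464 (array([0.46451733, 0.12683123]), (34.4586067199707, 48.29561996459961), np.float32(-4.4687676))
```

View pics/scene5.png

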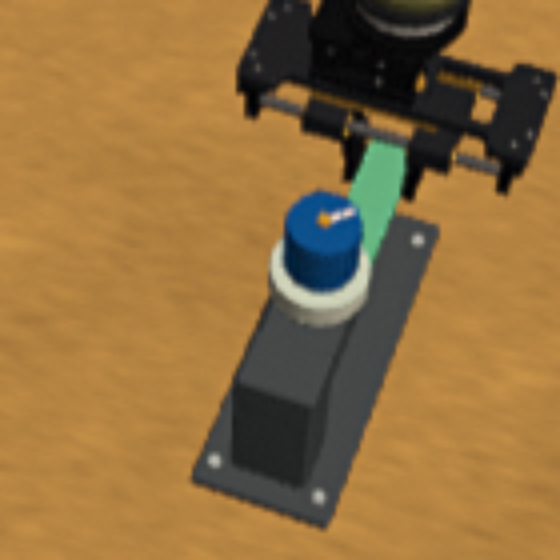

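View pics/wrist5.png

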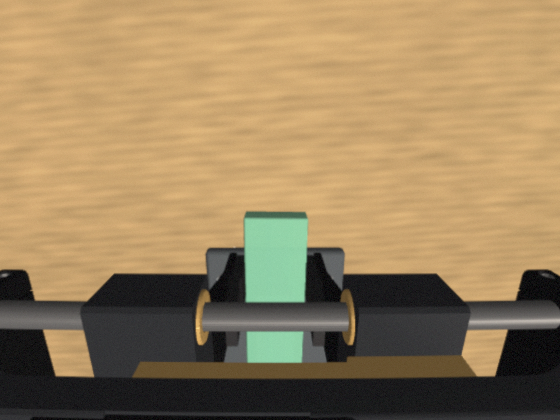

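Base plate spans cols 206–344 and the slab 244–307: laterally centred. Lower onto the rail by feel.

Emit:
arm_command:
  targets:
    - [[0,0,0.0015,0,0,0,1],[0,0,0.003,0,0,0,1],[0,0,0.004,0,0,0,1],[0,0,0.004,0,0,0,1]]

```text
time_s: 9.05
tool_pos: [0.4758, 0.1255, 0.0335]
tool_rot: [-180.0, -0.0, 175.9]
force: [0.5, 0.3, -1.4]
grip_width: 0.0317
```

Emit:
arm_command:
  targets:
    - [[0,0,0.0007,0,0,0,1],[0,0,0.0007,0,0,0,1]]

```text
time_s: 9.25
tool_pos: [0.476, 0.1256, 0.0328]
tool_rot: [-180.0, 0.0, 175.9]
force: [-0.8, -0.8, -1.1]
grip_width: 0.0314
```

Emit:
arm_command:
  targets:
    - [[0,0,0.0007,0,0,0,1],[0,0,0.0007,0,0,0,1]]

```text
time_s: 9.45
tool_pos: [0.476, 0.1257, 0.0325]
tool_rot: [-180.0, 0.0, 175.9]
force: [-1.4, -0.1, 2.3]
grip_width: 0.0316
```

Emit:
arm_command:
  targets:
    - [[0,0,0.0007,0,0,0,1],[0,0,0.0007,0,0,0,1]]

```text
time_s: 9.65
tool_pos: [0.4759, 0.1257, 0.0322]
tool_rot: [-180.0, -0.0, 175.9]
force: [-3.0, -1.4, 8.9]
grip_width: 0.031
```

Emit:
arm_command:
  targets:
    - [[-0.004,0,-0.0004,0,0,0,1],[-0.01,0,-0.0004,0,0,0,1],[-0.016,0,-0.0004,0,0,0,1],[-0.022,0,-0.0004,0,0,0,1],[-0.028,0,-0.0004,0,0,0,1],[-0.034,0,-0.0004,0,0,0,1],[-0.04,0,-0.0004,0,0,0,1],[-0.045,0,-0.0004,0,0,0,1],[-0.05,0,-0.0004,0,0,0,1],[-0.05,0,-0.0004,0,0,0,1]]

```text
time_s: 10.65
tool_pos: [0.5262, 0.1228, 0.0326]
tool_rot: [180.0, 0.0, 175.9]
force: [-2.5, 0.7, 5.3]
grip_width: 0.0318
```

```bash
python3 look.py 6 .03 .07 scene wrist
```

```text
10.65 [ 19.6  20.1 -40.7 109.2  15.6  56.2  57.8] [0.52619447 0.12277325 0.03256811] [1.79970325e+02 1.35434454e-02 1.75934344e+02] [-2.46468519  0.68760076  5.27145719] [0.17047631 0.39074412 0.02093019] 0.0318364628648295
scene 57 gauge x -0.1140..-0.0760 y -0.0033..0.0187 plane [-0.1542  0.3243  0.0241] zmed 0.0419 (array([0.52645874, 0.13091869]), (40.83951187133789, 12.931755065917969), np.float32(14.662031))
wrist 5614 gauge x -0.1304..-0.0817 y -0.0158..0.0185 plane [ 0.0243 -0.0012  0.0438] zmed 0.0413 (array([0.51465729, 0.12395991]), (34.309783935546875, 48.778846740722656), np.float32(-3.11311))
```

View pics/wrist6.png

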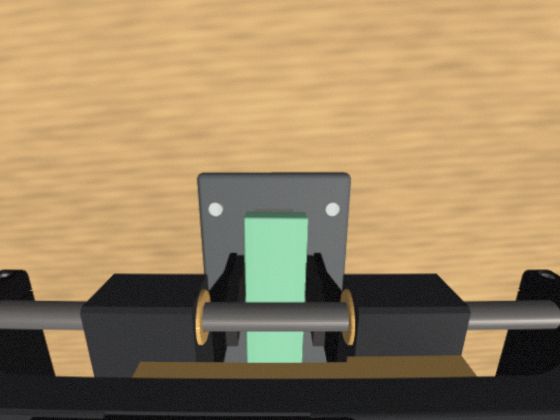

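```bash
python3 - <<'E'
from h import *
c=pickle.load(open("/tmp/wrist6.pkl","rb")); W=cloud(c); hsv=cv2.cvtColor(c["img"],cv2.COLOR_RGB2HSV)
H,S,V=[hsv[...,i].astype(int) for i in range(3)]
wood=(S>80)&(V>100)&(H<30)
# use ray-plane intersection for edges rather than depth: take edge columns per row
M=R.from_euler("xyz",c["attitude"],degrees=True).as_matrix()
def at(u,v,z):
    n=cv2.undistortPoints(np.array([[[u,v]]],float),c["K"],np.array(c["D"])).ravel(); d=M@np.array([n[0],n[1],1]); o=np.array(c["origin"]); return o+d*(z-o[2])/d[2]
g=np.array([.6206,.115]); a=np.radians(-4.1); u_=np.array([np.cos(a),np.sin(a)]); n_=np.array([-u_[1],u_[0]])
def loc(u,v,z): q=at(u,v,z)[:2]-g; return np.round([q@u_*1000,q@n_*1000],2)
for v in (185,200,215,230,245,260):
    nw=np.where(~wood[v,180:370])[0]+180
    L,Rr=nw.min()-.5,nw.max()+.5
    A,B=loc(L,v,.01),loc(Rr,v,.01); gr=np.where((H[v]>60)&(H[v]<90)&(S[v]>50))[0]
    s=""
    if len(gr)>20: C,D=loc(gr.min()-.5,v,.042),loc(gr.max()+.5,v,.042); s=(C,D,(C+D)/2)
    print(v,L,Rr,A,B,(A+B)/2,s)
E
```

```text
185 197.5 350.5 [-139.52  -43.39] [-139.66   44.65] [-139.59    0.63] 
200 198.5 349.5 [-130.59  -43.42] [-130.73   44.7 ] [-130.66    0.64] 
215 199.5 348.5 [-121.4   -43.47] [-121.55   44.75] [-121.475    0.64 ] (array([-131.62,  -13.65]), array([-131.67,   16.63]), array([-131.645,    1.49 ]))
230 200.5 346.5 [-111.94  -43.51] [-112.09   44.21] [-112.015    0.35 ] (array([-123.81,  -14.36]), array([-123.87,   17.37]), array([-123.84 ,    1.505]))
245 201.5 345.5 [-102.19  -43.57] [-102.35   44.27] [-102.27    0.35] (array([-115.77,  -14.58]), array([-115.83,   17.12]), array([-115.8 ,    1.27]))
260 202.5 344.5 [-92.14 -43.64] [-92.3   44.34] [-92.22   0.35] (array([-107.48,  -15.33]), array([-107.54,   17.89]), array([-107.51,    1.28]))
```

Emit:
arm_command:
  targets:
    - [[-0.002,-0.0008,-0.0002,0,0,0,1],[-0.004,-0.0008,-0.0002,0,0,0,1],[-0.006,-0.0008,-0.0002,0,0,0,1],[-0.006,-0.0008,-0.0002,0,0,0,1]]

```text
time_s: 11.15
tool_pos: [0.5315, 0.1215, 0.0326]
tool_rot: [180.0, -0.0, 175.9]
force: [-4.7, 0.6, 6.4]
grip_width: 0.0315
```

Emit:
arm_command:
  targets:
    - [[-0.001,0,0,0,0,0,1],[-0.002,0,0,0,0,0,1]]

```text
time_s: 11.35
tool_pos: [0.5329, 0.1214, 0.0325]
tool_rot: [-180.0, -0.1, 176.0]
force: [-4.8, 1.3, 7.3]
grip_width: 0.0314
```

Emit:
arm_command:
  targets:
    - [[-0.001,0,0,0,0,0,1],[-0.001,0,0,0,0,0,1]]

```text
time_s: 11.55
tool_pos: [0.5342, 0.1213, 0.0326]
tool_rot: [-180.0, -0.1, 175.9]
force: [-5.0, 0.4, 8.5]
grip_width: 0.0316
```

Emit:
arm_command:
  targets:
    - [[-0.001,0,-0.0003,0,0,0,1],[-0.001,0,-0.0003,0,0,0,1]]

```text
time_s: 11.75
tool_pos: [0.5353, 0.1211, 0.0326]
tool_rot: [180.0, -0.0, 175.9]
force: [-4.1, 0.9, 4.7]
grip_width: 0.0315
```

Emit:
arm_command:
  targets:
    - [[-0.001,0,0,0,0,0,1],[-0.001,0,0,0,0,0,1]]

```text
time_s: 11.95
tool_pos: [0.5353, 0.1211, 0.0326]
tool_rot: [-180.0, -0.2, 176.0]
force: [-7.0, -0.4, 7.5]
grip_width: 0.0317
```

Emit:
arm_command:
  targets:
    - [[-0.001,0,0,0,0,0,1],[-0.001,0,0,0,0,0,1]]

```text
time_s: 12.15
tool_pos: [0.5353, 0.121, 0.0325]
tool_rot: [-179.9, -0.3, 176.0]
force: [-9.2, 0.2, 10.7]
grip_width: 0.0316
```

Emit:
arm_command:
  targets:
    - [[0.0008,0,-0.0003,0,0,0,1],[0.0008,0,-0.0003,0,0,0,0.3],[0.0008,0,-0.0003,0,0,0,0],[0.0008,0,-0.0003,0,0,0,0],[0.0008,0,-0.0003,0,0,0,0]]

```text
time_s: 12.65
tool_pos: [0.5374, 0.1201, 0.0325]
tool_rot: [-180.0, 0.1, 175.9]
force: [-0.6, -0.8, 0.1]
grip_width: 0.0423
```

Emit:
arm_command:
  targets:
    - [[0,0,-0.01,0,0,0,0],[0,0,-0.025,0,0,0,0],[0.03,0,-0.04,0,0,0,0],[0.06,0,-0.06,0,0,0,0],[0.06,0,-0.1,0,0,0,-0.5],[0.06,0,-0.14,0,0,0,-1],[0.06,0,-0.17,0,0,0,-1],[0.06,0,-0.18,0,0,0,-1],[0.06,0,-0.18,0,0,0,-1]]

```text
time_s: 13.55
tool_pos: [0.4781, 0.1252, 0.2149]
tool_rot: [-180.0, 0.3, 175.9]
force: [0.4, 0.4, -0.7]
grip_width: 0.0754
```

```bash
python3 look.py 7 .03 .07 scene wrist top
```

```text
13.55 [ 26.5   1.3 -44.4 104.2   1.   74.7  67.8] [0.47814636 0.12517302 0.21486884] [-179.997222      0.25658625  175.931621  ] [ 0.42907183  0.38845799 -0.65947209] [ 0.09970656 -0.17236674  0.02719743] 0.07535283652379585
scene 78 gauge x -0.1196..-0.0772 y -0.0114..0.0162 plane [0.0958 0.0862 0.0512] zmed 0.0416 (array([0.51896545, 0.13185651]), (49.22528839111328, 22.077499389648438), np.float32(22.63508))
wrist 2471 gauge x -0.1211..-0.0162 y -0.0167..0.0157 plane [-0.0004 -0.0045  0.0413] zmed 0.0414 (array([0.55216107, 0.11941841]), (31.64987564086914, 104.88546752929688), np.float32(-4.5330195))
top 25 gauge x 0.0016..0.0218 y 0.5258..0.5490 plane [-1.3028  0.8868 -0.4091] zmed 0.0454 (array([0.67167084, 0.65129572]), (22.233875274658203, 19.674135208129883), np.float32(75.28846))
```

View pics/wrist7.png

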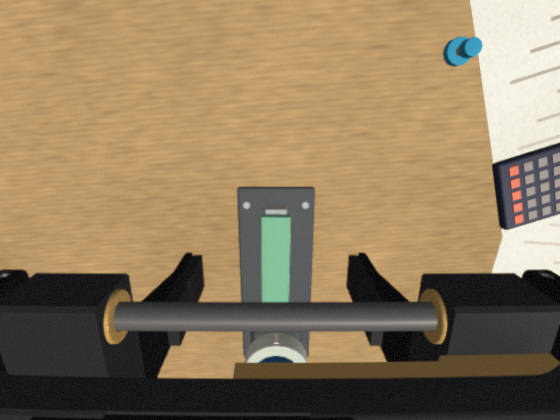

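View pics/scene7.png

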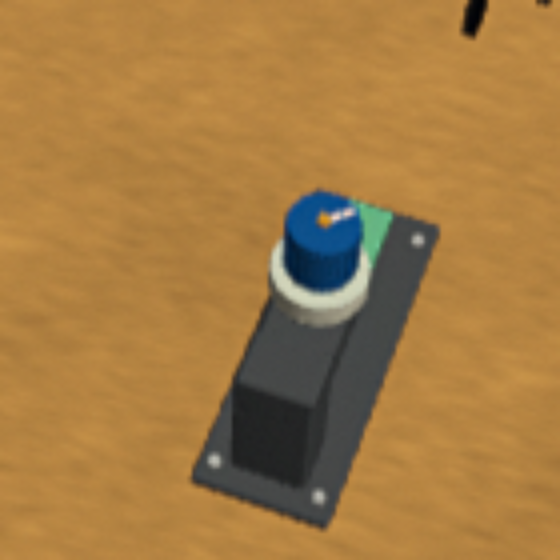

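The wrist view shows the slab (cols 262–291) centred on the rail end (265–288, row 211), about 5 mm of rail left in front of it, as it should be at home. Next I hover over the knob with the wrist turned to the far anticlockwise side.

```bash
python3 mv.py 0.4778 0.1252 0.215 175.93 0.6206 0.115 0.265 225.93
```

```text
(array([-0.1432, -0.    , -0.05  ]), -50.0) dist 0.1516439250349318
```

Emit:
arm_command:
  targets:
    - [[0,0,-0.035,0,0,0,-1],[-0.02,0,-0.05,0,0,-8,-1],[-0.05,0,-0.05,0,0,-16,-1],[-0.08,0,-0.05,0,0,-24,-1],[-0.11,0,-0.05,0,0,-32,-1],[-0.13,0,-0.05,0,0,-40,-1],[-0.143,0,-0.05,0,0,-48,-1],[-0.143,0,-0.05,0,0,-50,-1],[-0.143,0,-0.05,0,0,-50,-1]]

```text
time_s: 14.6
tool_pos: [0.6191, 0.1146, 0.26]
tool_rot: [179.8, -0.1, -134.1]
force: [-0.0, 0.4, 0.2]
grip_width: 0.0867
```

```bash
python3 look.py 8 .03 .07 wrist
```

```text
14.6 [ 23.4  21.3 -47.5  81.5  15.5  84.2 112.2] [0.61909309 0.11459916 0.260002  ] [ 1.79786024e+02 -1.42541383e-01 -1.34054943e+02] [-0.02115701  0.3937511   0.20787362] [ 0.16438913 -0.05642503 -0.01334358] 0.08672758461081922
wrist 2308 gauge x -0.1209..-0.0280 y -0.0169..0.0158 plane [ 0.0014 -0.0018  0.0414] zmed 0.0414 (array([0.54635583, 0.11981042]), (32.302406311035156, 92.97762298583984), np.float32(-4.459421))
```

View pics/wrist8.png

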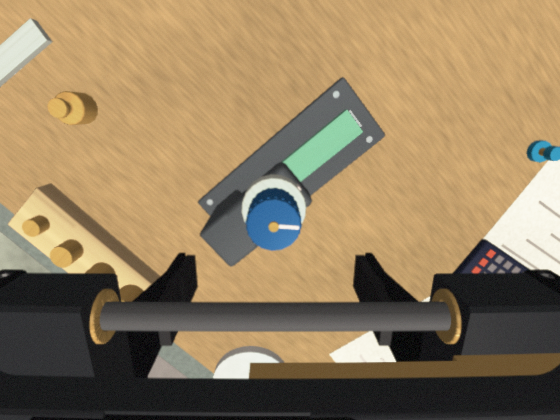

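The knob top is at (274,226) with the brass pin at (273,228) and the white line pointing right. The slab still lies on the rail.

```bash
python3 - <<'E'
from h import *
c=pickle.load(open("/tmp/wrist8.pkl","rb")); W=cloud(c); hsv=cv2.cvtColor(c["img"],cv2.COLOR_RGB2HSV)
H,S,V=[hsv[...,i].astype(int) for i in range(3)]
t=(W[...,2]>.174)&(W[...,2]<.187); t[:150]=0; t[275:]=0; t[:,:230]=0; t[:,320:]=0
p=W[t]; print(len(p)); (cc,r)=cv2.minEnclosingCircle((p[:,:2]*1000).astype(np.float32)); print("top",np.array(cc),r,np.median(p,0))
h=(W[...,2]>.128)&(W[...,2]<.139)&(S<80); h[:150]=0; h[275:]=0;h[:,:230]=0; h[:,320:]=0
p=W[h]; (cc,r)=cv2.minEnclosingCircle((p[:,:2]*1000).astype(np.float32)); print("housing",np.array(cc),r)
M=R.from_euler("xyz",c["attitude"],degrees=True).as_matrix(); o=np.array(c["origin"])
n=cv2.undistortPoints(np.array([[[273,228.]]]),c["K"],np.array(c["D"])).ravel(); d=M@np.array([n[0],n[1],1]); print("pin",o+d*(.182-o[2])/d[2])
E
```

```text
2272
top [619.88775635 115.39134216] 22.42486000061035 [0.61900864 0.11422502 0.17833451]
housing [619.0914917 114.3403244] 30.125789642333984
pin [0.62034743 0.11595288 0.182     ]
```

Emit:
arm_command:
  targets:
    - [[0,0,0,0,0,0,-1]]

```text
time_s: 14.75
tool_pos: [0.619, 0.1147, 0.2616]
tool_rot: [179.9, -0.1, -134.1]
force: [-0.6, -0.2, -0.1]
grip_width: 0.087
```

Emit:
arm_command:
  targets:
    - [[-0.001,-0.0003,0.02,0,0,0,-1],[-0.001,-0.0003,0.045,0,0,0,-1],[-0.001,-0.0003,0.07,0,0,0,-1],[-0.001,-0.0003,0.09,0,0,0,-1],[-0.001,-0.0003,0.105,0,0,0,-1],[-0.001,-0.0003,0.115,0,0,0,-1],[-0.001,-0.0003,0.12,0,0,0,-1],[-0.001,-0.0003,0.12,0,0,0,-1],[-0.001,-0.0003,0.12,0,0,0,-1]]

```text
time_s: 15.65
tool_pos: [0.6211, 0.1153, 0.1435]
tool_rot: [-180.0, 0.1, -134.1]
force: [0.1, 0.1, -0.0]
grip_width: 0.0869
```

```bash
python3 look.py 9 .03 .07 scene
```

```text
15.65 [ 22.6  25.4 -45.9  90.5  18.9  72.1 109.6] [0.62108577 0.11530702 0.14347658] [-1.79951124e+02  5.91167502e-02 -1.34079265e+02] [ 0.05652056  0.12640893 -0.02923458] [ 0.1644023  -0.1107323  -0.02215457] 0.08693520227788347
scene 54 gauge x -0.1186..-0.0774 y -0.0022..0.0159 plane [ 0.1974 -0.3878  0.0649] zmed 0.0425 (array([0.52309735, 0.13155228]), (42.42177963256836, 16.280033111572266), np.float32(13.793981))
```

View pics/scene9.png

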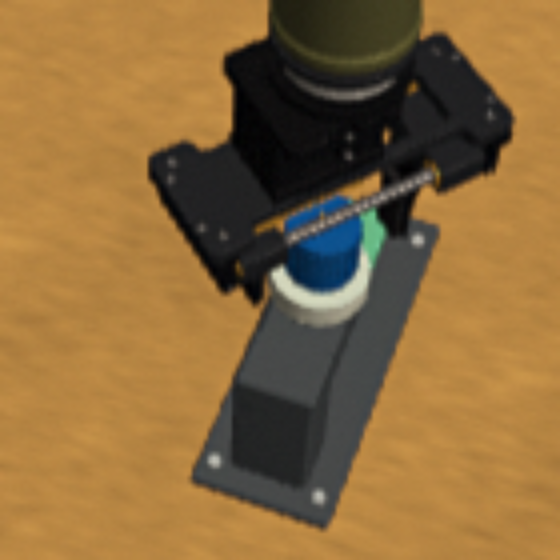

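The jaws straddle the knob (scene 325,245), one finger on each side and clear of the housing. Close gently first.

Emit:
arm_command:
  targets:
    - [[0.0008,0.0009,0,0,0,0,-0.3],[0.0008,0.0009,0,0,0,0,0],[0.0008,0.0009,0,0,0,0,0.2],[0.0008,0.0009,0,0,0,0,0.4],[0.0008,0.0009,0,0,0,0,0.4],[0.0008,0.0009,0,0,0,0,0.4],[0.0008,0.0009,0,0,0,0,0.4]]
  newtons: 10

```text
time_s: 16.4
tool_pos: [0.6201, 0.1144, 0.1428]
tool_rot: [-179.9, 0.0, -134.1]
force: [1.3, -1.8, 0.3]
grip_width: 0.0435
```

```bash
cat > st.py <<'E'
from cell import *
o=get_obs();print(round(o['time_s'],2),o['tool_pos'].round(4),o['tool_rot'].round(2),"F",o['force'].round(2),"T",o['wrist_torque'].round(3),"q",o['qpos'].round(1),"eff",o['effort'].round(2),o['grip_width'].round(4))
E
python3 st.py
```

```text
Traceback (most recent call last):
  File "st.py", line 2, in <module>
    o=get_obs();print(round(o['time_s'],2),o['tool_pos'].round(4),o['tool_rot'].round(2),"F",o['force'].round(2),"T",o['wrist_torque'].round(3),"q",o['qpos'].round(1),"eff",o['effort'].round(2),o['grip_width'].round(4))
                                                                                                                                                                                                  ^^^^^^^^^^^^^^^^^^^^^
AttributeError: 'float' object has no attribute 'round'
```

Emit:
arm_command:
  targets:
    - [[0,0,0,0,0,0,0.6],[0,0,0,0,0,0,1],[0,0,0,0,0,0,1]]
  newtons: 50

```text
time_s: 16.7
tool_pos: [0.6201, 0.1144, 0.1428]
tool_rot: [-179.9, 0.0, -134.1]
force: [4.3, -2.6, -0.5]
grip_width: 0.043
```

```bash
sed -i "s/o\['grip_width'\].round(4)/round(float(o['grip_width']),4)/" st.py; python3 st.py
```

```text
16.7 [0.6201 0.1144 0.1428] [-1.7992e+02  2.0000e-02 -1.3412e+02] F [ 4.3  -2.64 -0.48] T [-0.34  -0.859  0.032] q [ 22.7  25.3 -45.9  90.7  18.9  72.  109.6] eff [ -1.89 -44.48 -11.26 -27.08  -1.14   0.78   0.  ] 0.043
```

Emit:
arm_command:
  targets:
    - [[0,0,0,0,0,2,1],[0,0,0,0,0,4,1],[0,0,0,0,0,6,1]]

```text
time_s: 17.0
tool_pos: [0.62, 0.1146, 0.1428]
tool_rot: [-179.9, 0.0, -140.2]
force: [3.3, -2.1, -0.8]
grip_width: 0.043
```

```bash
python3 st.py
```

```text
17.0 [0.62   0.1146 0.1428] [-1.7992e+02  3.0000e-02 -1.4017e+02] F [ 3.29 -2.07 -0.79] T [-0.282 -0.804  0.193] q [ 21.9  24.9 -44.8  90.7  18.3  71.9 104. ] eff [ -1.42 -44.51 -10.92 -27.23  -1.11   0.8    0.18] 0.043
```

Emit:
arm_command:
  targets:
    - [[0,0,0,0,0,2,1],[0,0,0,0,0,4,1]]

```text
time_s: 17.2
tool_pos: [0.62, 0.1146, 0.1428]
tool_rot: [-179.9, 0.0, -144.2]
force: [3.6, -3.0, -1.3]
grip_width: 0.0427
```

```bash
python3 st.py
```

```text
17.2 [0.62   0.1146 0.1428] [-1.7993e+02  4.0000e-02 -1.4416e+02] F [ 3.6  -2.95 -1.33] T [-0.312 -0.763  0.105] q [ 21.4  24.7 -44.1  90.7  17.9  71.8 100.2] eff [ -1.37 -44.58 -10.66 -27.31  -1.07   0.78   0.18] 0.0427
```

Emit:
arm_command:
  targets:
    - [[0,0,0,0,0,2,1],[0,0,0,0,0,4,1]]

```text
time_s: 17.4
tool_pos: [0.6199, 0.1147, 0.1428]
tool_rot: [-179.9, 0.0, -148.2]
force: [3.1, -2.9, -1.3]
grip_width: 0.0429
```

```bash
python3 st.py
```

```text
17.4 [0.6199 0.1147 0.1428] [-1.7993e+02  4.0000e-02 -1.4815e+02] F [ 3.13 -2.91 -1.3 ] T [-0.269 -0.794  0.125] q [ 20.9  24.5 -43.3  90.7  17.5  71.7  96.5] eff [ -1.31 -44.65 -10.39 -27.39  -1.03   0.77   0.18] 0.0429
```

Emit:
arm_command:
  targets:
    - [[0,0,0,0,0,2,1],[0,0,0,0,0,4,1]]

```text
time_s: 17.6
tool_pos: [0.6199, 0.1148, 0.1428]
tool_rot: [-179.9, 0.0, -152.2]
force: [3.1, -1.4, 0.4]
grip_width: 0.0432
```

```bash
python3 st.py
```

```text
17.6 [0.6199 0.1148 0.1428] [-1.7995e+02  4.0000e-02 -1.5215e+02] F [ 3.12 -1.38  0.45] T [-0.24  -0.67   0.158] q [ 20.4  24.3 -42.6  90.8  17.1  71.6  92.7] eff [ -1.24 -44.73 -10.13 -27.46  -0.98   0.76   0.18] 0.0432
```

Emit:
arm_command:
  targets:
    - [[0,0,0,0,0,2,1],[0,0,0,0,0,4,1]]

```text
time_s: 17.8
tool_pos: [0.6198, 0.1149, 0.1428]
tool_rot: [-180.0, 0.0, -156.1]
force: [3.3, -1.5, -0.4]
grip_width: 0.043
```

```bash
python3 st.py
```

```text
17.8 [0.6198 0.1149 0.1428] [-1.7996e+02  5.0000e-02 -1.5615e+02] F [ 3.35 -1.47 -0.45] T [-0.25  -0.752  0.152] q [ 19.9  24.1 -41.9  90.8  16.8  71.5  89. ] eff [ -1.17 -44.81  -9.87 -27.52  -0.94   0.76   0.18] 0.043
```

```bash
cat > st.py <<'E'
from cell import *
o=get_obs();print(round(o['time_s'],2),"yaw %.2f Tz %.3f e7 %.3f q7 %.1f F"%(o['tool_rot'][2],o['wrist_torque'][2],o['effort'][6],o['qpos'][6]),o['force'].round(1),o['grip_width'].__round__(4))
E
python3 st.py
```

```text
17.8 yaw -156.15 Tz 0.152 e7 0.181 q7 89.0 F [ 3.3 -1.5 -0.4] 0.043
```

Emit:
arm_command:
  targets:
    - [[0,0,0,0,0,2,1],[0,0,0,0,0,4,1]]

```text
time_s: 18.0
tool_pos: [0.6198, 0.115, 0.1428]
tool_rot: [-180.0, 0.0, -160.1]
force: [2.8, -1.5, 0.4]
grip_width: 0.0431
```

```bash
python3 st.py
```

```text
18.0 yaw -160.15 Tz 0.205 e7 0.181 q7 85.2 F [ 2.8 -1.5  0.4] 0.0431
```

Emit:
arm_command:
  targets:
    - [[0,0,0,0,0,2,1],[0,0,0,0,0,4,1]]

```text
time_s: 18.2
tool_pos: [0.6198, 0.1151, 0.1428]
tool_rot: [-180.0, 0.1, -164.1]
force: [3.0, -1.7, 0.1]
grip_width: 0.0432
```

```bash
python3 st.py
```

```text
18.2 yaw -164.14 Tz 0.247 e7 0.119 q7 81.5 F [ 3.  -1.7  0.1] 0.0432
```

Emit:
arm_command:
  targets:
    - [[0,0,0,0,0,2,1],[0,0,0,0,0,4,1]]

```text
time_s: 18.4
tool_pos: [0.6198, 0.1152, 0.1428]
tool_rot: [-180.0, 0.1, -168.1]
force: [2.6, -2.3, 0.6]
grip_width: 0.0431
```

```bash
python3 st.py
```

```text
18.4 yaw -168.11 Tz 0.342 e7 -0.015 q7 77.7 F [ 2.6 -2.3  0.6] 0.0431
```

Emit:
arm_command:
  targets:
    - [[0,0,0,0,0,2,1],[0,0,0,0,0,4,1]]

```text
time_s: 18.6
tool_pos: [0.6198, 0.1153, 0.1428]
tool_rot: [-180.0, 0.1, -172.1]
force: [3.3, -1.4, 0.1]
grip_width: 0.0432
```

```bash
python3 st.py
```

```text
18.6 yaw -172.10 Tz 0.272 e7 0.044 q7 74.0 F [ 3.3 -1.4  0.1] 0.0432
```

Emit:
arm_command:
  targets:
    - [[0,0,0,0,0,2,1]]

```text
time_s: 18.7
tool_pos: [0.6197, 0.1153, 0.1428]
tool_rot: [-180.0, 0.1, -174.1]
force: [2.9, -2.0, -1.2]
grip_width: 0.0431
```

```bash
python3 st.py
```

```text
18.7 yaw -174.11 Tz 0.228 e7 0.121 q7 72.1 F [ 2.9 -2.  -1.2] 0.0431
```

Emit:
arm_command:
  targets:
    - [[0,0,0,0,0,2,1]]

```text
time_s: 18.8
tool_pos: [0.6197, 0.1153, 0.1428]
tool_rot: [180.0, 0.1, -176.1]
force: [1.8, -2.1, -0.4]
grip_width: 0.0428
```

```bash
python3 st.py
```

```text
18.8 yaw -176.12 Tz 0.147 e7 0.185 q7 70.2 F [ 1.8 -2.1 -0.4] 0.0428
```

Emit:
arm_command:
  targets:
    - [[0,0,0,0,0,2,1]]

```text
time_s: 18.9
tool_pos: [0.6197, 0.1154, 0.1428]
tool_rot: [180.0, 0.1, -178.1]
force: [3.1, -0.8, 0.0]
grip_width: 0.0436
```

```bash
python3 st.py
```

```text
18.9 yaw -178.13 Tz 0.116 e7 0.241 q7 68.3 F [ 3.1 -0.8  0. ] 0.0436
```

Emit:
arm_command:
  targets:
    - [[0,0,0,0,0,2,1]]

```text
time_s: 19.0
tool_pos: [0.6197, 0.1154, 0.1428]
tool_rot: [180.0, 0.0, 179.9]
force: [2.5, -0.8, 0.3]
grip_width: 0.0431
```

```bash
python3 st.py
```

```text
19.0 yaw 179.85 Tz 0.022 e7 0.327 q7 66.4 F [ 2.5 -0.8  0.3] 0.0431
```

Emit:
arm_command:
  targets:
    - [[0,0,0,0,0,2,1]]

```text
time_s: 19.1
tool_pos: [0.6196, 0.1155, 0.1428]
tool_rot: [180.0, 0.0, 177.8]
force: [2.6, -0.5, 0.5]
grip_width: 0.043
```

```bash
python3 st.py
```

```text
19.1 yaw 177.84 Tz -0.093 e7 0.440 q7 64.5 F [ 2.6 -0.5  0.5] 0.043
```

Emit:
arm_command:
  targets:
    - [[0,0,0,0,0,2,1]]

```text
time_s: 19.2
tool_pos: [0.6196, 0.1155, 0.1428]
tool_rot: [180.0, 0.0, 175.8]
force: [2.0, -2.0, -0.3]
grip_width: 0.0431
```

```bash
python3 st.py
```

```text
19.2 yaw 175.82 Tz -0.221 e7 0.566 q7 62.6 F [ 2.  -2.  -0.3] 0.0431
```

Emit:
arm_command:
  targets:
    - [[0,0,0,0,0,2,1]]

```text
time_s: 19.3
tool_pos: [0.6196, 0.1156, 0.1428]
tool_rot: [180.0, 0.0, 173.8]
force: [4.0, 0.1, -0.4]
grip_width: 0.0434
```

```bash
python3 st.py
```

```text
19.3 yaw 173.83 Tz 0.040 e7 0.382 q7 60.7 F [ 4.   0.1 -0.4] 0.0434
```

Emit:
arm_command:
  targets:
    - [[0,0,0,0,0,2,1]]

```text
time_s: 19.4
tool_pos: [0.6197, 0.1156, 0.1428]
tool_rot: [180.0, 0.0, 171.9]
force: [2.7, -1.1, 0.1]
grip_width: 0.0431
```

```bash
python3 st.py
```

```text
19.4 yaw 171.87 Tz 0.158 e7 0.173 q7 58.8 F [ 2.7 -1.1  0.1] 0.0431
```

Emit:
arm_command:
  targets:
    - [[0,0,0,0,0,2,1]]

```text
time_s: 19.5
tool_pos: [0.6197, 0.1157, 0.1428]
tool_rot: [179.9, 0.1, 169.9]
force: [3.1, -0.4, -1.0]
grip_width: 0.0431
```

```bash
python3 st.py
```

```text
19.5 yaw 169.89 Tz 0.164 e7 0.182 q7 56.9 F [ 3.1 -0.4 -1. ] 0.0431
```

Emit:
arm_command:
  targets:
    - [[0,0,0,0,0,2,1]]

```text
time_s: 19.6
tool_pos: [0.6197, 0.1158, 0.1428]
tool_rot: [179.9, 0.1, 167.9]
force: [2.8, -1.1, -0.5]
grip_width: 0.0431
```

```bash
python3 st.py
```

```text
19.6 yaw 167.89 Tz 0.194 e7 0.181 q7 55.1 F [ 2.8 -1.1 -0.5] 0.0431
```

Emit:
arm_command:
  targets:
    - [[0,0,0,0,0,2,1]]

```text
time_s: 19.7
tool_pos: [0.6198, 0.1158, 0.1428]
tool_rot: [179.9, 0.1, 165.9]
force: [2.8, -0.0, -0.5]
grip_width: 0.0431
```

```bash
python3 st.py
```

```text
19.7 yaw 165.89 Tz 0.232 e7 0.117 q7 53.2 F [ 2.8 -0.  -0.5] 0.0431
```

Emit:
arm_command:
  targets:
    - [[0,0,0,0,0,2,1]]

```text
time_s: 19.8
tool_pos: [0.6198, 0.1158, 0.1428]
tool_rot: [179.9, 0.1, 163.9]
force: [2.7, -1.0, -0.2]
grip_width: 0.0428
```

```bash
python3 st.py
```

```text
19.8 yaw 163.90 Tz 0.261 e7 0.047 q7 51.3 F [ 2.7 -1.  -0.2] 0.0428
```

Emit:
arm_command:
  targets:
    - [[0,0,0,0,0,2,1]]

```text
time_s: 19.9
tool_pos: [0.6198, 0.1158, 0.1428]
tool_rot: [179.9, 0.1, 161.9]
force: [3.5, -0.3, -0.2]
grip_width: 0.0434
```

```bash
python3 st.py
```

```text
19.9 yaw 161.92 Tz 0.317 e7 -0.016 q7 49.4 F [ 3.5 -0.3 -0.2] 0.0434
```

Emit:
arm_command:
  targets:
    - [[0,0,0,0,0,2,1]]

```text
time_s: 20.0
tool_pos: [0.6199, 0.1159, 0.1428]
tool_rot: [179.9, 0.1, 159.9]
force: [3.2, -1.7, -0.3]
grip_width: 0.0433
```

```bash
python3 st.py
```

```text
20.0 yaw 159.93 Tz 0.411 e7 -0.056 q7 47.5 F [ 3.2 -1.7 -0.3] 0.0433
```

Emit:
arm_command:
  targets:
    - [[0,0,0,0,0,2,1]]

```text
time_s: 20.1
tool_pos: [0.6199, 0.1159, 0.1428]
tool_rot: [179.9, 0.1, 157.9]
force: [2.8, -0.5, -0.8]
grip_width: 0.0429
```

```bash
python3 st.py
```

```text
20.1 yaw 157.92 Tz 0.265 e7 0.041 q7 45.6 F [ 2.8 -0.5 -0.8] 0.0429
```

Emit:
arm_command:
  targets:
    - [[0,0,0,0,0,2,1]]

```text
time_s: 20.2
tool_pos: [0.6199, 0.116, 0.1428]
tool_rot: [179.9, 0.1, 155.9]
force: [3.7, -0.8, -0.6]
grip_width: 0.043
```

```bash
python3 st.py
```

```text
20.2 yaw 155.91 Tz 0.244 e7 0.119 q7 43.7 F [ 3.7 -0.8 -0.6] 0.043
```

Emit:
arm_command:
  targets:
    - [[0,0,0,0,0,2,1]]

```text
time_s: 20.3
tool_pos: [0.6199, 0.116, 0.1428]
tool_rot: [179.9, 0.0, 153.9]
force: [3.5, -0.6, -1.5]
grip_width: 0.0431
```

```bash
python3 st.py
```

```text
20.3 yaw 153.90 Tz 0.118 e7 0.179 q7 41.8 F [ 3.5 -0.6 -1.5] 0.0431
```

Emit:
arm_command:
  targets:
    - [[0,0,0,0,0,2,1]]

```text
time_s: 20.4
tool_pos: [0.6198, 0.1161, 0.1428]
tool_rot: [179.9, 0.0, 151.9]
force: [3.1, -0.0, -0.3]
grip_width: 0.0431
```

```bash
python3 st.py
```

```text
20.4 yaw 151.90 Tz 0.115 e7 0.238 q7 39.9 F [ 3.1 -0.  -0.3] 0.0431
```

Emit:
arm_command:
  targets:
    - [[0,0,0,0,0,2,1]]

```text
time_s: 20.5
tool_pos: [0.6199, 0.1162, 0.1428]
tool_rot: [179.9, 0.0, 149.9]
force: [2.7, -0.6, -0.9]
grip_width: 0.0432
```

```bash
python3 st.py
```

```text
20.5 yaw 149.89 Tz 0.031 e7 0.323 q7 38.0 F [ 2.7 -0.6 -0.9] 0.0432
```

Emit:
arm_command:
  targets:
    - [[0,0,0,0,0,2,1]]

```text
time_s: 20.6
tool_pos: [0.6199, 0.1162, 0.1428]
tool_rot: [179.9, 0.0, 147.9]
force: [3.1, -0.5, -1.4]
grip_width: 0.043
```

```bash
python3 st.py
```

```text
20.6 yaw 147.87 Tz -0.067 e7 0.436 q7 36.1 F [ 3.1 -0.5 -1.4] 0.043
```

Emit:
arm_command:
  targets:
    - [[0,0,0,0,0,2,1]]

```text
time_s: 20.7
tool_pos: [0.6198, 0.1163, 0.1428]
tool_rot: [179.9, 0.0, 145.9]
force: [3.7, 0.1, -1.0]
grip_width: 0.043
```

```bash
python3 st.py
```

```text
20.7 yaw 145.85 Tz -0.253 e7 0.559 q7 34.2 F [ 3.7  0.1 -1. ] 0.043
```

Emit:
arm_command:
  targets:
    - [[0,0,0,0,0,2,1]]

```text
time_s: 20.8
tool_pos: [0.6199, 0.1163, 0.1428]
tool_rot: [179.9, 0.0, 143.9]
force: [3.3, -0.4, -1.1]
grip_width: 0.0431
```

```bash
python3 st.py
```

```text
20.8 yaw 143.86 Tz 0.004 e7 0.385 q7 32.3 F [ 3.3 -0.4 -1.1] 0.0431
```

Two clicks are felt: peaks near yaw −170 and 160, snaps near 175 and 145, period 30°. On to the third.

Emit:
arm_command:
  targets:
    - [[0,0,0,0,0,2,1],[0,0,0,0,0,4,1]]

```text
time_s: 21.0
tool_pos: [0.62, 0.1164, 0.1428]
tool_rot: [179.9, 0.0, 139.9]
force: [3.6, -0.5, -1.0]
grip_width: 0.0433
```

```bash
python3 st.py
```

```text
21.0 yaw 139.91 Tz 0.201 e7 0.180 q7 28.5 F [ 3.6 -0.5 -1. ] 0.0433
```

Emit:
arm_command:
  targets:
    - [[0,0,0,0,0,2,1],[0,0,0,0,0,4,1]]

```text
time_s: 21.2
tool_pos: [0.6201, 0.1164, 0.1428]
tool_rot: [179.8, 0.0, 135.9]
force: [3.3, -0.4, -1.2]
grip_width: 0.0428
```

```bash
python3 st.py
```

```text
21.2 yaw 135.92 Tz 0.238 e7 0.117 q7 24.7 F [ 3.3 -0.4 -1.2] 0.0428
```

Emit:
arm_command:
  targets:
    - [[0,0,0,0,0,2,1]]

```text
time_s: 21.3
tool_pos: [0.6202, 0.1164, 0.1428]
tool_rot: [179.8, 0.0, 133.9]
force: [4.5, 0.5, -1.7]
grip_width: 0.0431
```

```bash
python3 st.py
```

```text
21.3 yaw 133.93 Tz 0.225 e7 0.046 q7 22.8 F [ 4.5  0.5 -1.7] 0.0431
```

Emit:
arm_command:
  targets:
    - [[0,0,0,0,0,2,1]]

```text
time_s: 21.4
tool_pos: [0.6203, 0.1164, 0.1428]
tool_rot: [179.8, 0.0, 131.9]
force: [4.9, 1.1, -1.6]
grip_width: 0.0431
```

```bash
python3 st.py
```

```text
21.4 yaw 131.94 Tz 0.319 e7 -0.017 q7 20.9 F [ 4.9  1.1 -1.6] 0.0431
```

Emit:
arm_command:
  targets:
    - [[0,0,0,0,0,2,1]]

```text
time_s: 21.5
tool_pos: [0.6203, 0.1165, 0.1428]
tool_rot: [179.8, 0.0, 129.9]
force: [5.0, -0.1, -0.8]
grip_width: 0.0431
```

```bash
python3 st.py
```

```text
21.5 yaw 129.95 Tz 0.399 e7 -0.057 q7 19.0 F [ 5.  -0.1 -0.8] 0.0431
```

Emit:
arm_command:
  targets:
    - [[0,0,0,0,0,2,1],[0,0,0,0,0,4,1]]

```text
time_s: 21.7
tool_pos: [0.6203, 0.1165, 0.1428]
tool_rot: [179.8, 0.0, 125.9]
force: [4.3, -0.2, -0.8]
grip_width: 0.0425
```

```bash
python3 st.py
```

```text
21.7 yaw 125.93 Tz 0.246 e7 0.116 q7 15.2 F [ 4.3 -0.2 -0.8] 0.0425
```

Emit:
arm_command:
  targets:
    - [[0,0,0,0,0,2,1],[0,0,0,0,0,4,1]]

```text
time_s: 21.9
tool_pos: [0.6204, 0.1166, 0.1428]
tool_rot: [179.8, -0.0, 121.9]
force: [4.8, 0.0, -1.5]
grip_width: 0.0432
```

```bash
python3 st.py
```

```text
21.9 yaw 121.91 Tz 0.122 e7 0.234 q7 11.3 F [ 4.8  0.  -1.5] 0.0432
```

Emit:
arm_command:
  targets:
    - [[0,0,0,0,0,2,1]]

```text
time_s: 22.0
tool_pos: [0.6204, 0.1167, 0.1428]
tool_rot: [179.8, -0.0, 119.9]
force: [4.8, 0.1, -1.2]
grip_width: 0.043
```

```bash
python3 st.py
```

```text
22.0 yaw 119.91 Tz 0.014 e7 0.317 q7 9.4 F [ 4.8  0.1 -1.2] 0.043
```

Emit:
arm_command:
  targets:
    - [[0,0,0,0,0,2,1]]

```text
time_s: 22.1
tool_pos: [0.6204, 0.1167, 0.1428]
tool_rot: [179.8, -0.0, 117.9]
force: [5.1, 1.6, -1.7]
grip_width: 0.0432
```

```bash
python3 st.py
```

```text
22.1 yaw 117.89 Tz -0.092 e7 0.429 q7 7.5 F [ 5.1  1.6 -1.7] 0.0432
```

Emit:
arm_command:
  targets:
    - [[0,0,0,0,0,2,1]]

```text
time_s: 22.2
tool_pos: [0.6205, 0.1168, 0.1428]
tool_rot: [179.8, -0.1, 115.9]
force: [4.7, 0.9, -2.9]
grip_width: 0.043
```

```bash
python3 st.py
```

```text
22.2 yaw 115.87 Tz -0.252 e7 0.549 q7 5.6 F [ 4.7  0.9 -2.9] 0.043
```

Emit:
arm_command:
  targets:
    - [[0,0,0,0,0,2,1]]

```text
time_s: 22.3
tool_pos: [0.6206, 0.1168, 0.1428]
tool_rot: [179.8, -0.1, 113.9]
force: [4.9, 0.1, -2.2]
grip_width: 0.0431
```

```bash
python3 st.py
```

```text
22.3 yaw 113.87 Tz -0.069 e7 0.393 q7 3.7 F [ 4.9  0.1 -2.2] 0.0431
```

Emit:
arm_command:
  targets:
    - [[0,0,0,0,0,2,1],[0,0,0,0,0,4,1]]

```text
time_s: 22.5
tool_pos: [0.6207, 0.1167, 0.1428]
tool_rot: [179.8, -0.1, 109.9]
force: [5.6, 1.2, -2.1]
grip_width: 0.0432
```

```bash
python3 st.py
```

```text
22.5 yaw 109.92 Tz 0.167 e7 0.177 q7 -0.1 F [ 5.6  1.2 -2.1] 0.0432
```

Emit:
arm_command:
  targets:
    - [[0,0,0,0,0,2,1],[0,0,0,0,0,4,1]]

```text
time_s: 22.7
tool_pos: [0.6208, 0.1167, 0.1428]
tool_rot: [179.8, -0.1, 105.9]
force: [6.1, 0.7, -2.8]
grip_width: 0.0428
```

```bash
python3 st.py
```

```text
22.7 yaw 105.92 Tz 0.230 e7 0.117 q7 -3.9 F [ 6.1  0.7 -2.8] 0.0428
```

Third click passed (snap near 115), and torque is climbing again. Another 2° and I let go.

Emit:
arm_command:
  targets:
    - [[0,0,0,0,0,1,1],[0,0,0,0,0,2,1],[0,0,0,0,0,2,1]]

```text
time_s: 23.0
tool_pos: [0.6208, 0.1167, 0.1428]
tool_rot: [179.8, -0.1, 104.0]
force: [4.4, 0.5, -2.3]
grip_width: 0.0429
```

```bash
python3 st.py
```

```text
23.0 yaw 104.00 Tz 0.275 e7 -0.324 q7 -5.8 F [ 4.4  0.5 -2.3] 0.0429
```

Emit:
arm_command:
  targets:
    - [[0,0,0,0,0,0,-1],[0,0,0,0,0,0,-1],[0,0,0,0,0,0,-1],[0,0,0,0,0,0,-1],[0,0,0,0,0,0,-1],[0,0,0,0,0,0,-1]]

```text
time_s: 23.6
tool_pos: [0.6192, 0.1151, 0.1425]
tool_rot: [-180.0, 0.0, 103.9]
force: [0.3, 0.0, 0.2]
grip_width: 0.0821
```

```bash
python3 st.py
```

```text
23.6 yaw 103.92 Tz -0.023 e7 0.000 q7 -5.8 F [0.3 0.  0.2] 0.0821
```

Emit:
arm_command:
  targets:
    - [[0,0,-0.02,0,0,0,-1],[0,0,-0.05,0,0,0,-1],[0,0,-0.08,0,0,0,-1],[0,0,-0.12,0,0,0,-1],[0,0,-0.12,0,0,0,-1],[0,0,-0.12,0,0,0,-1]]

```text
time_s: 24.2
tool_pos: [0.6198, 0.1154, 0.2638]
tool_rot: [179.9, 0.0, 103.9]
force: [0.8, -0.6, 0.4]
grip_width: 0.0872
```

```bash
python3 look.py 10 .03 .07 wrist scene; python3 - <<'E'
import cv2,pickle
c=pickle.load(open("/tmp/scene10.pkl","rb"));cv2.imwrite("pics/sfull10.png",c["img"][:,:,::-1])
E
```

```text
24.2 [  7.8  16.8 -26.1  81.9   7.4  82.8  -4.3] [0.61980885 0.1154141  0.26377195] [1.79871153e+02 1.90641609e-02 1.03929179e+02] [ 0.75151467 -0.64246803  0.42245779] [-0.01069924 -0.07064773  0.00078991] 0.08721528402235858
wrist 2070 gauge x -0.1208..-0.0325 y -0.0168..0.0161 plane [-0.0008 -0.0022  0.0415] zmed 0.0416 (array([0.54398969, 0.12005983]), (32.594085693359375, 88.33202362060547), np.float32(-4.5070987))
scene 77 gauge x -0.1194..-0.0775 y -0.0077..0.0161 plane [0.0548 0.0798 0.0462] zmed 0.0409 (array([0.52124658, 0.13262025]), (44.20408630371094, 21.307071685791016), np.float32(19.484259))
```

View pics/wrist10.png

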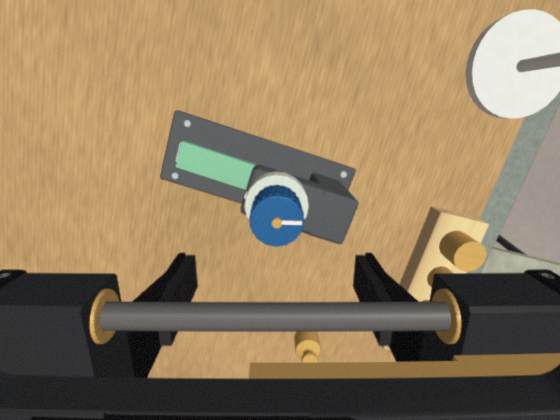

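View pics/sfull10.png

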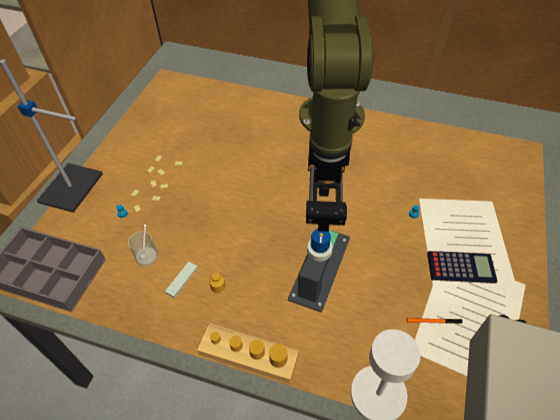

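The wrist view shows the white line at (290,222), still at the same angle to the jaws as before gripping. So the knob neither slipped in the jaws nor sprang back. The slab at (215,165) sits on the rail as before, and all bystanders are where they started.

```bash
python3 -c "
from cell import *
print(sign_off())"; python3 st.py
```

```text
the job is handed in; nothing more can be done
None
the job is handed in; nothing more can be done
```

The slab is loaded against the brass stop and the knob has had exactly three clicks. I let go with the spindle bearing on the glass and handed the job in at about 24 s.

- **Slab:** I laid it on the rail and slid it in until it stopped moving and the push force rose, then released it. The last pictures show it flat and centred on the rail to about 0.5 mm, with its front end at gauge x of about −121 mm (−120 mm expected).
- **Knob:** The spindle started to bear about 26° into the turn. Three torque peaks of about 0.4 N m followed, 30° apart, each with a snap down to about −0.25 N m. I let go as the torque climbed again at 0.28 N m, about 4° before a fourth peak. The white line kept its angle to the jaws, so the knob did not slip in the grip or spring back.
- **Contact fault:** On the first approach I came in too high and too far, and the slab's leading end pressed on the clutch housing with about 10 N. I backed off; the slab had not shifted in the grip.
- **Not checked:** No camera could see the slab's contact with the stop after release. I rely on the felt contact, and on the fingers springing about 2 mm towards the stop, not away from it, as they opened.
- **Bystanders:** They look unmoved in the last scene picture.

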